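Clear the hair clip and roll the hairspray can to its mark

ROBOT

A 6-joint arm with a two-finger parallel gripper is mounted at the origin on the work surface. World frame = base frame: x ahead of the robot, y to its left, z up, the work surface at z = 0. Lengths are in m, angles in degrees, forces in N, time in s.
With the tool pointing down it reaches from about 0.4 to 0.825 m from the base axis. Payload 7 kg.
Tool frame: the origin (TCP) lies on the centre line of the jaws, within the pads' length; the fingertips stand 8 mm ahead of it and the grasp point (between the pads) lies 11 mm behind it; z points along the fingers, y is the line along which they close (so a half turn about z gives the same grasp; the last joint's range is limited). The gripper opens to 85 mm and grips with 20 to 120 N. Pads are 22 mm wide; open, the fingers measure 114 mm over their backs; the gripper's body (76 mm by 85 mm) begins 54 mm behind the grasp point. The pads swing forward as they close: fully open they stand 13 mm farther back than shut.
Start: joints at [16.507, 20.546, 0.682, 0, -70.136, -16.507], TCP at [0.675, -0, 0.239] pointing down, gripper open.
Joint ranges: [-176.03, 176.03], [-82.01, 121.73], [-58.28, 71.71], [-173.87, 95.51], [-174.79, -0.11], [-173.66, 173.66]. Speed limits (degrees/s): [136.94, 136.94, 172.46, 180, 180, 180].

INTERFACE

Orientations are given as a 3x3 rotation matrix whose columns are the frame's x, y, z axes.
In Python, from workcell import arm gives the robot as it stands.
- The arm moves only by the shell command python3 -m creep 'ROWS' [FORCE]. ROWS is JSON, a list of rows, each a list of 7 numbers: the turn, a rotation vector about the tool's x, y, z in rad, then the shift along the tool's x, y, z in m, then the finger opening in m, from 0 to 0.0854. A call has 1 to 12 rows; each row is the pose to reach, as a shift and turn from the pose commanded when the call began, along the tool's axes at that moment; what a row does not reach only later rows make up. A row lasts 1/12 s, in which the tool goes at most 41.7 mm and 7.16 degrees, less where a joint would pass 70% of its speed; a pose out of reach is approached as far as the arm can. A call with a gripper value outside its range is refused whole. The fingers move at their own pace and stop on an object; FORCE is the grip in N (left out, the last holds). Time passes only in rows, so rows that repeat a pose let the fingers close. It gives the time, the measured TCP pose, the force, the opening and the grip force at its end, in the units of the state.
- arm.state(): the state, without advancing time (a new reading comes with each control period).
- arm.get_image(name): name is "scene" or "side" or "wrist"; returns a dict with "color" (400x640x3 uint8, red, green, blue), "range_z" (400x640 float32, m along the optical axis (not along the pixel's ray), 0 where there is no reading), "intrinsics" (3x3 intrinsics, pixels), "position" and "rotation" of the camera in the world. Camera axes: x right, y down, z forward; pixel columns grow to the right and rows downward; lengths in m; the calibration is good to about 2 mm. A picture is of the moment at which its call begins.
- arm.close_job(): hands the job in; it is judged then, once.
Trained networks look in a picture, given as the dict that the camera call returned (one of the last four; its "shot" number tells which), for a name from the list of things; names that differ only in an ending like _2 or _b are one class to them, and where a whole thing is asked for, a point or a joint stands for the part that bears it (a point fixed in the world has none). Each returns a list of dicts, best first, with "score" (0 to 1); they miss things now and then, are a little off and sometimes report something else, mostly with a low value. They report only what shows in the picture. A call takes as long as a camera call. They do not tell look-alikes from the thing itself.
- arm.recognise(picture, thing): "at" ([x, y, z] in m, in world coordinates, good to about 4 mm: the middle of the surface that is visible of it).
- arm.landmark_of(picture, thing): "at" ([x, y, z] in m, in world coordinates, good to about 4 mm: a listed point, or the origin of a listed thing).
The state is a dict: "clock": time; "q": joint angles; "qd": joint speeds; "tau": joint torques, N m; "ee_pos": TCP position; "tool_rot": TCP orientation; "force": force on the tool from outside, world axes, zero at the start; "torque": the same for the moment, N m; "finger_gap": finger opening in m; "grasp_force": force on a finger pad.
Only numpy, scipy, OpenCV 4.12 (cv2) and the standard library are available. Lean on these libraries where they do the work, as an engineer would, in place of code of your own. Each camera call takes 0.05 s, during which the arm holds its last target. There are 200 camera calls.

TASK

The wet hairspray can has fallen over and belongs on the orange line on the grey mat, but the black hair clip lies in its way. First put the hair clip in the ring dish; then, without gripping or lifting the slippery can, gently roll it along the mat (it must really turn over, not slide) and stop it lying still along the orange line, centred over it. Leave the cup, the soap pump and the mirror alone, and do not shove the dish about.

Things in the scene. Friction and masses are not known exactly. Their poses are not given: they have to be found in the camera images.
- mat: Fixed flat grey silicone mat, 250 (its x) by 390 (its y) mm, 3 mm thick, lying on the white shelf; origin at the centre of its underside. The can rolls along the mat's y axis, either way: which end the can and which end the line is at changes.
- mark: Orange line printed on the mat (flat, no height to feel), 230 mm long along its own x axis and 14 mm wide along its y axis; parallel to the mat's x axis; origin at its middle, on the mat's surface (3 mm above the shelf). Longer than the can, so its ends stay visible under it.
- can_center (a point): Centre of the lilac hairspray can (white cap) lying on the mat: cylinder 55 mm across, 150 mm long, about 0.2 kg; axis = its own x (cap at +x), this centre 30.5 mm above the shelf. Its z points up at the start (paper label on that side). Axis within 0.06 rad of the line's direction, 220 to 290 mm from it. Slippery (friction about 0.5); rolls easily, coasting 25 mm from 0.1 m/s.
- clip_center (a point): Centre of the black hair clip with spring jaw, shut and rigid, standing on the mat between can and line, teeth down: 76 mm long (its x), 28 mm wide (its y, the way to grip it), 34 mm high (its z); this point is 17 mm above its underside. 30 g.
- dish_in (a point): Centre of the inner floor of the loose round ceramic ring dish (white, blue inside), 5 mm above the shelf; dish 128 mm across at the rim, 26 mm high, wall 4 mm, inner floor about 96 mm across. 0.3 kg. It stands off one end of the mat; the cup stands off the other.
- cup: Turquoise plastic cup, 72 mm across, 95 mm high, light; origin at the centre of its underside. Leave alone.
- pump: Chrome soap pump, 68 mm across, 165 mm high; origin at the centre of its underside. Stands beyond the mat. Leave alone.
- mirror: Round mirror (150 mm) on a steel stand, 230 mm high; origin at the centre of its underside. Stands to the robot's left. Leave alone.
There are look-alikes about, which are no part of the job. What is shaped like the part that bears can_center but green or yellow is not meant.

How it is judged (in metres and radians):
On the way, in this order (a step that is already met when the one before it is completed fails the run):
1. the hair clip lies in the ring dish, let go (horizontal distance between clip_center and dish_in below 0.03 m and z of clip_center in the frame of dish_in below 0.03 m and contact force between the fingers and clip below 0.1 N), for 0.2 s.
2. the can has turned over on its way (at least about a third of a turn about its own axis) (angle between can_center's own z axis and vertical above 2.2 rad), for 0.02 s.
At the end, for the whole second after the job is handed in: The clip lies in the dish (within 30 mm of its centre, at most 13 mm above lying flat), let go; the can lies still on the mat, its axis within 12 mm of the orange line's centre line and 0.2 rad of its direction, its middle within 40 mm of the line's middle lengthwise (all of step 1 and y of can_center in the frame of mark between -0.012 and 0.012 m and x of can_center in the frame of mark between -0.04 and 0.04 m and angle between the x axis of can_center and the x axis of mark, either way round below 0.2 rad and height (world z) of can_center below 0.034 m and linear speed of each of can, clip below 0.01 m/s); the robot touches nothing.
It fails at once if the can is lifted (more than 12 mm) (height (world z) of can_center above 0.0425 m).
It fails at once if the can is gripped or knocked hard (more than 15 N from the fingers) (contact force between the fingers and can above 15 N).
It fails at once if the cup, soap pump or mirror is moved by more than 20 mm (distance of any of cup, pump, mirror from where it was at the start of the episode above 0.02 m).
It fails at once if the dish is shoved by more than 40 mm (distance of dish_in from where it was at the start of the episode above 0.04 m).
It also fails if it takes over 61 s, if anything falls off the work surface, if the arm or the gripper's body presses on something with over 40 N, if the wrist force passes 120 N, or if a joint passes its speed limit or range.

## Working session

There is one attempt and no reset: what is moved stays moved. The work goes in short steps, Python scripts to look and compute and a shell command to move; the robot and the scene stay as the last step left them, time stands still between calls to the robot, and variables do not carry over. Pictures are saved under pics/ and viewed, at most 13 in all, crops included, and the job is handed in when it is done.

```bash
mkdir -p pics; ls; cat > h.py <<'E'
import numpy as np, cv2
from workcell import arm
def px(im,p):
    c=np.array(im["rotation"]).T@(np.array(p)-np.array(im["position"])); k=np.array(im["intrinsics"])@c
    return (k[:2]/k[2]).round().astype(int).tolist()
def cloud(im):
    K=np.array(im["intrinsics"]);z=im["range_z"];v,u=np.mgrid[:z.shape[0],:z.shape[1]]
    c=np.stack([(u-K[0,2])/K[0,0]*z,(v-K[1,2])/K[1,1]*z,z],-1)
    return c@np.array(im["rotation"]).T+np.array(im["position"])
def save(im,n): cv2.imwrite("pics/"+n,im["color"][:,:,::-1])
E
python3 - <<'E'
from h import *
for cam in ["scene","side"]:
    im=arm.get_image(cam); save(im,cam+"1.png")
    print(cam,np.round(im["position"],2))
    for t in ["mat","mark","can_center","clip_center","dish_in","cup","pump","mirror"]:
        for d in arm.landmark_of(im,t)[:3]: print(t,round(d["score"],2),np.round(d["at"],3),px(im,d["at"]))
print(arm.state())
E
```

```text
pics
scene [ 1.62 -0.53  0.84]
mat 0.63 [0.517 0.027 0.001] [310, 203]
mark 0.76 [ 0.549 -0.112  0.006] [273, 219]
can_center 0.97 [0.495 0.139 0.031] [337, 183]
can_center 0.7 [ 0.492 -0.355  0.004] [186, 231]
can_center 0.68 [0.61  0.406 0.027] [425, 182]
clip_center 0.64 [0.491 0.032 0.019] [307, 194]
dish_in 0.65 [ 0.492 -0.354  0.005] [187, 231]
cup 0.57 [0.447 0.337 0.   ] [379, 171]
cup 0.28 [ 0.773  0.177 -0.003] [396, 236]
pump 0.63 [ 0.772  0.176 -0.003] [395, 236]
mirror 0.76 [0.399 0.553 0.002] [420, 152]
mirror 0.36 [0.449 0.337 0.002] [379, 171]
side [ 0.21 -0.8   1.08]
mat 0.62 [ 0.516  0.026 -0.   ] [326, 226]
mark 0.79 [ 0.549 -0.109  0.003] [356, 259]
can_center 0.87 [0.609 0.41  0.026] [313, 128]
can_center 0.77 [0.796 0.009 0.027] [421, 198]
can_center 0.63 [0.243 0.276 0.028] [209, 182]
clip_center 0.74 [0.493 0.033 0.02 ] [318, 221]
dish_in 0.93 [ 0.488 -0.355  0.005] [373, 351]
cup 0.96 [0.449 0.346 0.002] [271, 157]
pump 0.81 [ 0.774  0.174 -0.   ] [389, 168]
mirror 0.9 [0.398 0.555 0.004] [240, 121]
{'clock': 0.9, 'q': array([ 1.65055343e+01,  2.05446615e+01,  6.79464618e-01,  5.85215931e-04,
       -7.01340116e+01, -1.65067638e+01]), 'qd': array([ 0.02947062,  0.06264156, -0.00728068, -0.0838735 ,  0.08848217,
        0.00354128]), 'tau': array([-1.45772319e-03, -5.82956922e+01,  2.93660295e+01,  6.94202587e+00,
       -6.03976096e-04,  4.79411028e-05]), 'ee_pos': array([ 6.74968627e-01, -4.12511849e-05,  2.39304293e-01]), 'tool_rot': array([[-1.79886809e-05, -1.00000000e+00,  1.59759944e-05],
       [-1.00000000e+00,  1.79885965e-05, -5.28498823e-06],
       [ 5.28470084e-06, -1.59760895e-05, -1.00000000e+00]]), 'force': array([ 0.43590774, -0.70520271,  0.87671539]), 'torque': array([-0.00900415,  0.03289535,  0.03612962]), 'grasp_force': 0.0, 'finger_gap': 0.08527500753939758}
```

View pics/scene1.png

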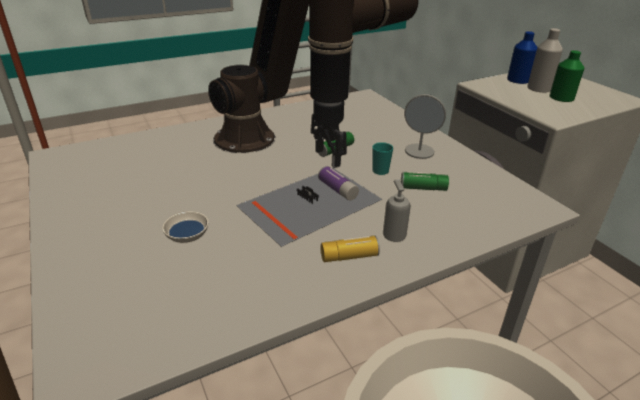

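View pics/side1.png

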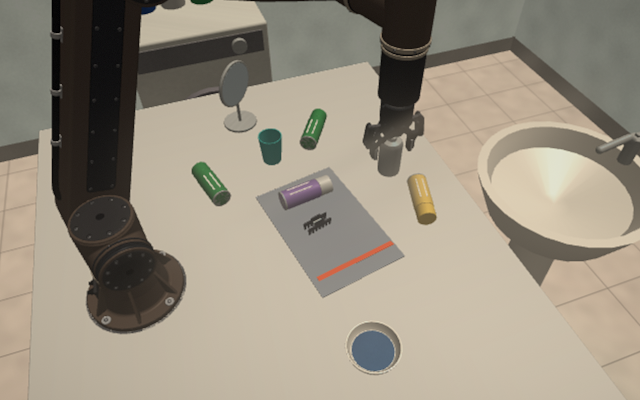

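The scene shows the lilac can at scene (337,183)/side (305,191). The orange line is at side (356,260), the clip at side (318,222) and the dish at side (373,348).

Could be taken for the can: green at side (211,182), green at side (313,128), yellow at side (421,198). I choose the lilac can with the white cap. There is only one black clip.

```bash
python3 - <<'E'
from h import *
im=arm.get_image("side"); P=cloud(im); C=im["color"].astype(int); hsv=cv2.cvtColor(im["color"],cv2.COLOR_RGB2HSV)
v,u=np.mgrid[:400,:640]; roi=(u>255)&(u<405)&(v>165)&(v<300)
def line(m,n):
    m=m&roi&(im["range_z"]>0); p=P[m]; xy=p[:,:2].astype(np.float32)
    r=cv2.minAreaRect(xy); vx=cv2.fitLine(xy,cv2.DIST_L2,0,.01,.01).ravel()
    print(n,m.sum(),"rect",np.round(r[0],3),np.round(r[1],3),round(r[2],1),"dir",round(np.degrees(np.arctan2(vx[1],vx[0])),1),"mean",np.round(p.mean(0),3),"z",np.round(np.percentile(p[:,2],[2,98]),3))
H,S,V=hsv[...,0],hsv[...,1],hsv[...,2]
line((H<12)&(S>140)&(V>100)&(P[...,2]<.012),"mark")
line((P[...,2]>.012)&(P[...,2]<.07)&(P[...,1]>.085),"can")
line((P[...,2]>.012)&(P[...,2]<.07)&(P[...,1]<.085)&(P[...,0]<.58),"clip")
cr=im["color"][160:300,250:410,::-1]; cv2.imwrite("pics/crop.png",cv2.resize(cr,None,fx=4,fy=4,interpolation=cv2.INTER_CUBIC))
E
```

```text
mark 333 rect [ 0.548 -0.11 ] [0.228 0.016] 9.9 dir 10.3 mean [ 0.545 -0.111  0.003] z [-0.001  0.007]
can 1150 rect [0.607 0.15 ] [0.379 0.057] 5.9 dir 4.5 mean [0.522 0.131 0.044] z [0.014 0.06 ]
clip 239 rect [0.49 0.03] [0.075 0.034] 17.8 dir 14.3 mean [0.489 0.03  0.026] z [0.014 0.038]
```

View pics/crop.png

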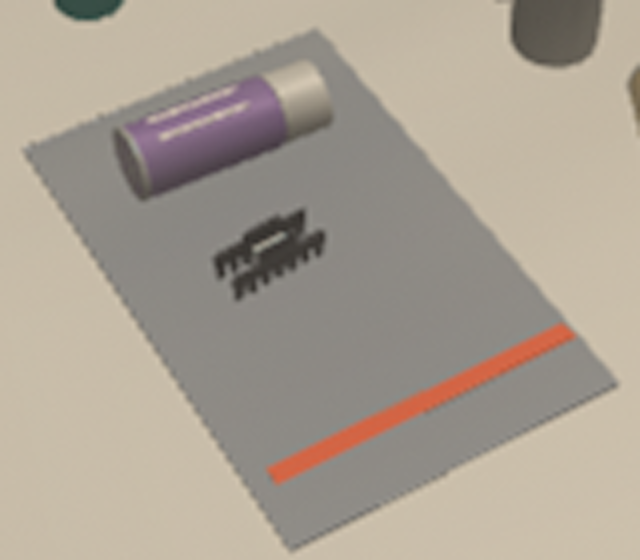

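The crop shows the lilac can with its white cap at (225,125) and the black clip at (270,250) between the can and the line. The orange line runs (270,475)–(575,330). So the clip is at about (0.491, 0.031) with yaw about 16°, and the mark is at (0.548, -0.110) with yaw about 10°. Next I go above the clip.

```bash
python3 -m creep '[[0,0,0.12,-0.003,0.016,0,0.065],[0,0,0.24,-0.006,0.032,0.005,0.065],[0,0,0.36,-0.009,0.048,0.01,0.065],[0,0,0.48,-0.012,0.064,0.015,0.065],[0,0,0.6,-0.015,0.08,0.02,0.065],[0,0,0.72,-0.018,0.1,0.025,0.065],[0,0,0.84,-0.021,0.12,0.03,0.065],[0,0,0.96,-0.024,0.14,0.035,0.065],[0,0,1.08,-0.027,0.16,0.04,0.065],[0,0,1.2,-0.031,0.175,0.04,0.065],[0,0,1.29,-0.031,0.184,0.04,0.065],[0,0,1.29,-0.031,0.184,0.04,0.065]]'
python3 - <<'E'
from h import *
im=arm.get_image("wrist"); save(im,"w1.png"); P=cloud(im)
s=arm.state(); print(np.round(s["ee_pos"],3),np.round(s["tool_rot"],3).tolist(),np.round(s["q"],0))
for d in arm.landmark_of(im,"clip_center")[:2]: print(d["score"],np.round(d["at"],3),px(im,d["at"]))
m=(im["range_z"]>0)&(P[...,2]>.01)&(P[...,2]<.06)&(np.hypot(P[...,0]-.491,P[...,1]-.031)<.055)
xy=P[m][:,:2].astype(np.float32); print(m.sum(),cv2.minAreaRect(xy),cv2.fitLine(xy,2,0,.01,.01).ravel(),np.percentile(P[m][:,2],98))
E
```

```text
clock: 1.95
ee_pos: [0.4895, 0.031, 0.1997]
tool_rot: [[-0.962, -0.274, 0.0], [-0.274, 0.962, 0.001], [-0.001, 0.0, -1.0]]
force: [0.5, 0.1, 1.2]
finger_gap: 0.0652
grasp_force: 0.0
[0.491 0.031 0.2  ] [[-0.96, -0.279, 0.001], [-0.279, 0.96, 0.001], [-0.001, 0.0, -1.0]] [  27.    5.  -25.    0.  -60. -100.]
0.83 [0.49  0.03  0.023] [315, 183]
1398 ((0.49129560589790344, 0.0330931581556797), (0.07552886754274368, 0.027837907895445824), 16.223342895507812) [0.9611284  0.27610177 0.48953283 0.0325409 ] 0.03704411174364474
```

View pics/w1.png

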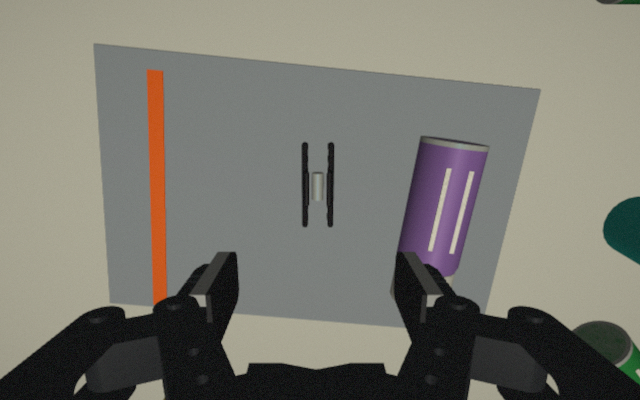

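The wrist view shows the clip at (318,185), aligned with the jaws, and the can clear to the right at (440,205). The clip's centre is (0.491, 0.032) and its yaw 16.2°. I descend and grip.

```bash
python3 -m creep '[[0,0,0,0,0.001,0.02,0.065],[0,0,0,0,0.001,0.05,0.065],[0,0,0,0,0.001,0.08,0.065],[0,0,0,0,0.001,0.11,0.065],[0,0,0,0,0.001,0.135,0.065],[0,0,0,0,0.001,0.155,0.065],[0,0,0,0,0.001,0.17,0.065],[0,0,0,0,0.001,0.18,0.065],[0,0,0,0,0.001,0.184,0.065],[0,0,0,0,0.001,0.184,0.045],[0,0,0,0,0.001,0.184,0.03],[0,0,0,0,0.001,0.184,0.015]]' 25
python3 -m creep '[[0,0,0,0,0,0,0.015],[0,0,0,0,0,0,0.015],[0,0,0,0,0,0,0.015],[0,0,0,0,0,0,0.015],[0,0,0,0,0,-0.005,0.015],[0,0,0,0,0,-0.015,0.015],[0,0,0,0,0,-0.03,0.015],[0,0,0,0,0,-0.05,0.015],[0,0,0,0,0,-0.07,0.015],[0,0,0,0,0,-0.09,0.015],[0,0,0,0,0,-0.1,0.015],[0,0,0,0,0,-0.1,0.015]]'
```

```text
clock: 3.05
ee_pos: [0.4915, 0.0321, 0.016]
tool_rot: [[-0.961, -0.278, 0.001], [-0.278, 0.961, 0.0], [-0.001, 0.0, -1.0]]
force: [-0.7, 1.2, -0.6]
finger_gap: 0.029
grasp_force: 0.6
clock: 4.05
ee_pos: [0.4919, 0.0325, 0.1177]
tool_rot: [[-0.961, -0.277, 0.004], [-0.277, 0.961, 0.002], [-0.004, 0.001, -1.0]]
force: [0.1, 0.6, 0.0]
finger_gap: 0.0275
grasp_force: 25.7
```

```bash
python3 -m creep '[[0,0,0,0.003,-0.01,0,0.015],[0,0,0,0.009,-0.03,0,0.015],[0,0,0,0.018,-0.06,0,0.015],[0,0,0,0.029,-0.1,0,0.015],[0,0,0,0.041,-0.14,0,0.015],[0,0,0,0.053,-0.18,0,0.015],[0,0,0,0.065,-0.22,0,0.015],[0,0,0,0.076,-0.26,0,0.015],[0,0,0,0.088,-0.3,0,0.015],[0,0,0,0.1,-0.34,0,0.015],[0,0,0,0.107,-0.363,0,0.015],[0,0,0,0.109,-0.371,0,0.015]]'
python3 -m creep '[[0,0,0,0,0,0,0.015],[0,0,0,0,0,0,0.015]]'
python3 - <<'E'
from h import *
im=arm.get_image("side"); save(im,"s2.png"); P=cloud(im)
print(np.round(arm.state()["ee_pos"],4),arm.state()["finger_gap"])
for d in arm.landmark_of(im,"dish_in")[:1]+arm.landmark_of(im,"clip_center")[:1]: print(d["score"],np.round(d["at"],3),px(im,d["at"]))
E
```

```text
clock: 5.05
ee_pos: [0.4869, -0.3584, 0.1129]
tool_rot: [[-0.962, -0.274, -0.003], [-0.274, 0.962, 0.001], [0.003, 0.002, -1.0]]
force: [0.0, 0.4, -0.5]
finger_gap: 0.0277
grasp_force: 25.7
clock: 5.22
ee_pos: [0.4875, -0.3549, 0.1136]
tool_rot: [[-0.961, -0.275, -0.003], [-0.275, 0.961, 0.001], [0.002, 0.002, -1.0]]
force: [0.0, -0.3, -0.6]
finger_gap: 0.0276
grasp_force: 25.7
[ 0.4878 -0.3542  0.114 ] 0.027540404597418005
0.77 [ 0.485 -0.355  0.008] [371, 350]
```

View pics/s2.png

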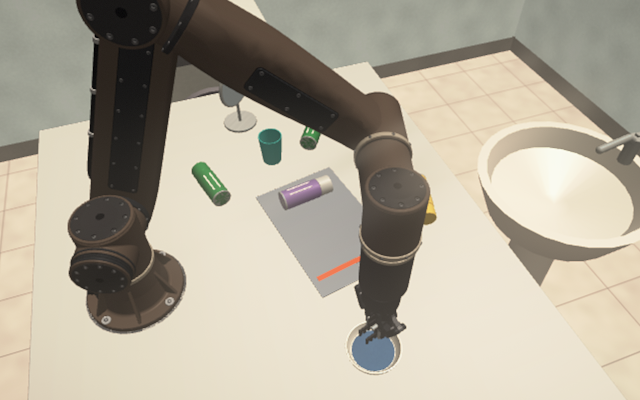

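The side view shows the gripper with the clip over the dish at (375,335), and the can still at (305,191). I lower and release.

```bash
python3 -m creep '[[0,0,0,0,0,0.01,0.015],[0,0,0,0,0,0.03,0.015],[0,0,0,0,0,0.05,0.015],[0,0,0,0,0,0.07,0.015],[0,0,0,0,0,0.083,0.015],[0,0,0,0,0,0.09,0.015],[0,0,0,0,0,0.093,0.015],[0,0,0,0,0,0.0935,0.015],[0,0,0,0,0,0.0935,0.015],[0,0,0,0,0,0.0935,0.035],[0,0,0,0,0,0.0935,0.045],[0,0,0,0,0,0.0935,0.045]]'
python3 -m creep '[[0,0,0,0,0,0,0.045],[0,0,0,0,0,0,0.045],[0,0,0,0,0,-0.01,0.045],[0,0,0,0,0,-0.03,0.045],[0,0,0,0,0,-0.06,0.045],[0,0,0,0,0,-0.09,0.045],[0,0,0,0,0,-0.12,0.05],[0,0,0,0,0,-0.14,0.05],[0,0,0,0,0,-0.15,0.05],[0,0,0,0,0,-0.15,0.05]]'
python3 - <<'E'
from h import *
im=arm.get_image("wrist"); save(im,"w3.png"); P=cloud(im)
print(np.round(arm.state()["ee_pos"],4))
for d in arm.landmark_of(im,"dish_in")[:1]+arm.landmark_of(im,"clip_center")[:1]: print(d["score"],np.round(d["at"],3),px(im,d["at"]))
E
```

```text
clock: 6.37
ee_pos: [0.4892, -0.3549, 0.0226]
tool_rot: [[-0.961, -0.277, 0.001], [-0.277, 0.961, -0.0], [-0.001, -0.001, -1.0]]
force: [-1.0, 1.0, 0.7]
finger_gap: 0.0449
grasp_force: 0.0
clock: 7.2
ee_pos: [0.49, -0.3554, 0.1753]
tool_rot: [[-0.961, -0.277, 0.005], [-0.277, 0.961, -0.002], [-0.004, -0.003, -1.0]]
force: [0.6, -0.7, 0.7]
finger_gap: 0.0499
grasp_force: 0.0
[ 0.4892 -0.3548  0.1732]
0.58 [ 0.488 -0.352  0.006] [321, 183]
0.59 [ 0.49  -0.356  0.021] [315, 189]
```

View pics/w3.png

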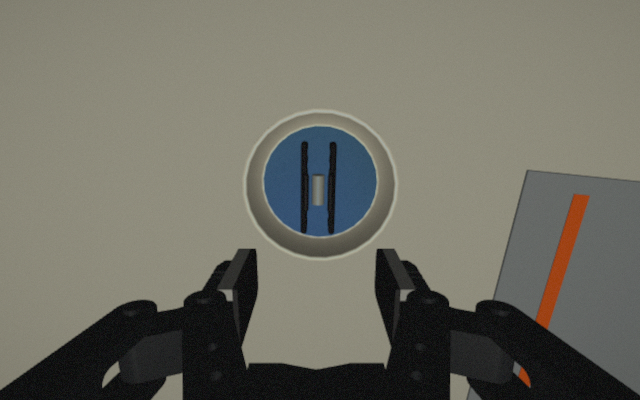

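The wrist view shows the clip flat in the blue dish at (318,188), within about 4 mm of the centre and let go. Now I go to the far side of the can, turning the jaws parallel to the line.

```bash
python3 -m creep '[[0,0,-0.12,-0.003,0.01,0,0.06],[0,0,-0.24,-0.008,0.03,0,0.07],[0,0,-0.36,-0.017,0.06,0,0.08],[0,0,-0.48,-0.027,0.098,0,0.085],[0,0,-0.6,-0.038,0.136,0,0.085],[0,0,-0.72,-0.049,0.175,0,0.085],[0,0,-0.84,-0.06,0.213,0,0.085],[0,0,-0.96,-0.071,0.252,0,0.085],[0,0,-1.08,-0.082,0.29,0,0.085],[0,0,-1.2,-0.092,0.328,0,0.085],[0,0,-1.32,-0.1,0.355,0,0.085],[0,0,-1.44,-0.102,0.365,0,0.085]]'
python3 -m creep '[[0,0,-0.026,0,0,0,0.085],[0,0,-0.026,0,0,0,0.085],[0,0,-0.026,0,0,0,0.085]]'
python3 - <<'E'
from h import *
s=arm.state(); print(np.round(s["ee_pos"],4),np.round(s["q"]))
im=arm.get_image("wrist"); save(im,"w4.png"); P=cloud(im); ok=im["range_z"]>0
hsv=cv2.cvtColor(im["color"],cv2.COLOR_RGB2HSV); H,S,V=[hsv[...,i] for i in range(3)]
def ft(m,n):
    xy=P[m][:,:2].astype(np.float32); print(n,m.sum(),cv2.minAreaRect(xy),np.percentile(P[m][:,2],[2,98]).round(3))
ft(ok&(H<12)&(S>140)&(abs(P[...,2])<.012),"mark")
ft(ok&(P[...,2]>.03)&(P[...,2]<.065)&(np.hypot(P[...,0]-.495,P[...,1]-.139)<.1),"can")
im=arm.get_image("side"); P=cloud(im); ok=im["range_z"]>0
ft(ok&(P[...,2]>.02)&(P[...,2]<.065)&(np.hypot(P[...,0]-.495,P[...,1]-.139)<.1),"can side")
for d in arm.landmark_of(im,"can_center")[:4]: print(d["score"],np.round(d["at"],3))
E
```

```text
clock: 8.35
ee_pos: [0.485, 0.0272, 0.1706]
tool_rot: [[0.158, -0.987, -0.002], [-0.987, -0.158, -0.001], [0.0, 0.002, -1.0]]
force: [1.1, -0.7, -0.6]
finger_gap: 0.0846
grasp_force: 0.0
clock: 8.6
ee_pos: [0.4849, 0.0242, 0.1707]
tool_rot: [[0.174, -0.985, -0.002], [-0.985, -0.174, -0.001], [0.0, 0.002, -1.0]]
force: [-0.0, -0.6, -0.4]
finger_gap: 0.0851
grasp_force: 0.0
[0.4849 0.0242 0.1707] [ 26.   6. -28.  -0. -56. -16.]
mark 3323 ((0.547478199005127, -0.1057577133178711), (0.23014818131923676, 0.008747413754463196), 10.23664665222168) [0.001 0.004]
can 10337 ((0.49355846643447876, 0.1392204463481903), (0.14525607228279114, 0.04995638132095337), 9.196002006530762) [0.032 0.058]
can side 912 ((0.49461716413497925, 0.13677680492401123), (0.15195678174495697, 0.05637061223387718), 5.95987606048584) [0.022 0.06 ]
0.9 [0.244 0.275 0.03 ]
0.77 [0.794 0.01  0.028]
0.58 [0.499 0.14  0.031]
```

View pics/w4.png

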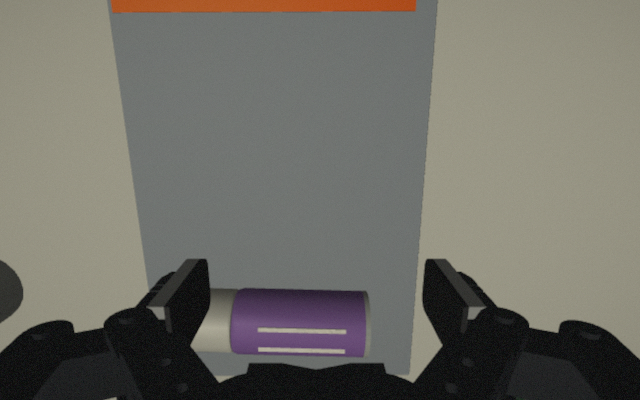

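The wrist view shows the can parallel to the jaws at (285,322), with the cap at the left, and the line at the top at (265,5). The can's centre is (0.494, 0.139). The mark's centreline passes through (0.547, -0.109) at 10.2°. I move behind the can and go down.

```bash
python3 -m creep '[[0,0,0,-0.01,-0.002,0,0.085],[0,0,0,-0.03,-0.005,0,0.085],[0,0,0,-0.06,-0.01,0,0.085],[0,0,0,-0.09,-0.015,0,0.085],[0,0,0,-0.12,-0.02,0,0.085],[0,0,0,-0.145,-0.024,0,0.085],[0,0,0,-0.162,-0.027,0,0.085],[0,0,0,-0.17,-0.029,0,0.085],[0,0,0,-0.172,-0.029,0,0.085],[0,0,0,-0.172,-0.029,0,0.085],[0,0,0,-0.172,-0.029,0,0.085]]'
python3 -m creep '[[0,0,0,0,0,0.01,0.085],[0,0,0,0,0,0.03,0.085],[0,0,0,0,0,0.055,0.085],[0,0,0,0,0,0.08,0.085],[0,0,0,0,0,0.105,0.085],[0,0,0,0,0,0.125,0.085],[0,0,0,0,0,0.14,0.085],[0,0,0,0,0,0.15,0.085],[0,0,0,0,0,0.155,0.085],[0,0,0,0,0,0.157,0.085],[0,0,0,0,0,0.157,0.085]]'
python3 - <<'E'
from h import *
im=arm.get_image("side"); cv2.imwrite("pics/s5.png",cv2.resize(im["color"][110:310,230:430,::-1],None,fx=3,fy=3))
print(np.round(arm.state()["ee_pos"],4),np.round(im["position"],2))
E
```

```text
clock: 9.67
ee_pos: [0.4839, 0.1979, 0.1717]
tool_rot: [[0.174, -0.985, -0.0], [-0.985, -0.174, -0.0], [0.0, 0.0, -1.0]]
force: [0.5, -0.8, 1.0]
finger_gap: 0.0849
grasp_force: 0.0
clock: 10.58
ee_pos: [0.4842, 0.1984, 0.0148]
tool_rot: [[0.175, -0.985, 0.0], [-0.985, -0.175, -0.0], [0.0, -0.0, -1.0]]
force: [-0.6, -0.5, 0.4]
finger_gap: 0.085
grasp_force: 0.0
[0.4844 0.1987 0.0153] [ 0.21 -0.8   1.08]
```

View pics/s5.png

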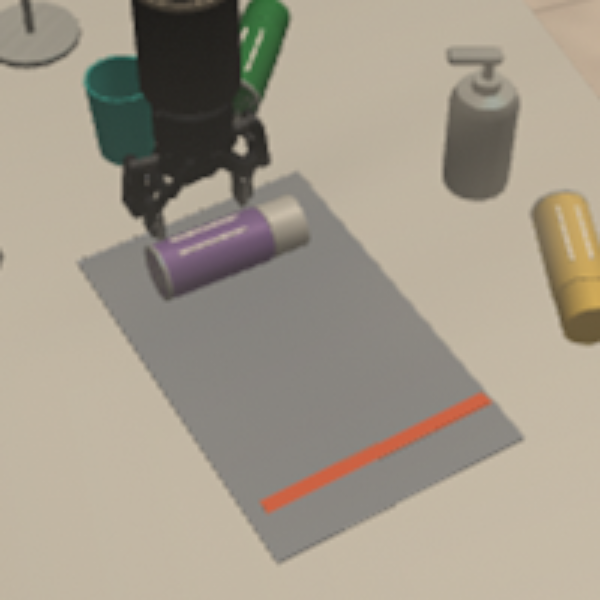

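The side view shows the fingers down behind the can at crop (155,215) and (243,190), not touching. I push slowly along tool +x.

```bash
python3 -m creep '[[0,0,0,0.002,0,0,0.085],[0,0,0,0.005,0,0,0.085],[0,0,0,0.008,0,0,0.085],[0,0,0,0.011,0,0,0.085],[0,0,0,0.014,0,0,0.085],[0,0,0,0.017,0,0,0.085],[0,0,0,0.02,0,0,0.085],[0,0,0,0.023,0,0,0.085],[0,0,0,0.026,0,0,0.085],[0,0,0,0.029,0,0,0.085],[0,0,0,0.032,0,0,0.085],[0,0,0,0.035,0,0,0.085]]'
python3 -m creep '[[0,0,0,0.003,0,0,0.085],[0,0,0,0.006,0,0,0.085],[0,0,0,0.009,0,0,0.085],[0,0,0,0.012,0,0,0.085],[0,0,0,0.015,0,0,0.085],[0,0,0,0.018,0,0,0.085],[0,0,0,0.021,0,0,0.085],[0,0,0,0.024,0,0,0.085],[0,0,0,0.027,0,0,0.085],[0,0,0,0.029,0,0,0.085],[0,0,0,0.03,0,0,0.085],[0,0,0,0.03,0,0,0.085]]'
cat >> h.py <<'E'
def can(n=None,r=(.494,.139)):
    s=arm.state(); im=arm.get_image("side"); P=cloud(im); ok=im["range_z"]>0
    if n: cv2.imwrite("pics/"+n,cv2.resize(im["color"][110:310,230:430,::-1],None,fx=3,fy=3))
    hsv=cv2.cvtColor(im["color"],cv2.COLOR_RGB2HSV); H,S,V=[hsv[...,i] for i in range(3)]
    A=np.radians(10.2);u=np.array([np.cos(A),np.sin(A)]);nn=np.array([-u[1],u[0]]);M=np.array([.5475,-.1095])
    T=np.array(s["ee_pos"][:2])-M; print("tcp u,n",(T@u).round(4),(T@nn).round(4),"F",np.round(s["force"],1))
    m=ok&(H>120)&(H<160)&(S>40)&(P[...,2]>.01)&(P[...,2]<.065)
    p=P[m]; q=p[:,:2]-M; # lilac body; circle fit of the section
    a=np.c_[2*(q@nn),np.ones(len(p))]; rhs=(q@nn)**2+(p[:,2]-.0305)**2-.0275**2
    c=np.linalg.lstsq(a,rhs,rcond=None)[0]
    print("lilac n-centre(fit)",c[0].round(4),"n range",np.percentile(q@nn,[2,98]).round(4),"u range",np.percentile(q@u,[1,99]).round(4),"mean z",p[:,2].max().round(3),"yaw",np.round(cv2.minAreaRect(p[:,:2].astype(np.float32))[2],1))
    for d in arm.landmark_of(im,"can_center")[:4]:
        e=np.array(d["at"])
        if abs((e[:2]-M)@u)<.08: print("net",d["score"],((e[:2]-M)@u).round(3),((e[:2]-M)@nn).round(3),e[2].round(3))
E
python3 -c "
from h import *
can('s6.png')"
```

```text
clock: 11.63
ee_pos: [0.4903, 0.1639, 0.0148]
tool_rot: [[0.175, -0.985, -0.0], [-0.985, -0.175, -0.0], [0.0, 0.0, -1.0]]
force: [0.3, 0.4, 0.6]
finger_gap: 0.085
grasp_force: 0.0
clock: 12.63
ee_pos: [0.4954, 0.1344, 0.0148]
tool_rot: [[0.175, -0.985, -0.0], [-0.985, -0.175, -0.0], [0.0, 0.0, -1.0]]
force: [0.6, 0.4, -0.4]
finger_gap: 0.0851
grasp_force: 0.0
tcp u,n -0.008 0.2493 F [ 0.6  0.4 -0.4]
lilac n-centre(fit) 0.2062 n range [0.1782 0.2179] u range [-0.0767  0.0272] mean z 0.062 yaw 8.2
net 0.71 -0.008 0.142 0.003
net 0.66 -0.005 0.202 0.027
```

View pics/s6.png

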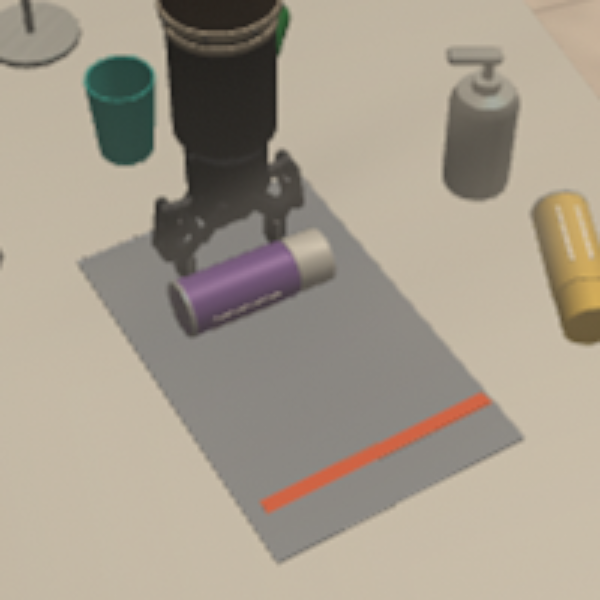

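The can is rolling: the label stripes have turned to the front at crop (245,305), and the can stays parallel to the line. I continue.

```bash
python3 -m creep '[[0,0,0,0.002,0,0,0.085],[0,0,0,0.005,0,0,0.085],[0,0,0,0.008,0,0,0.085],[0,0,0,0.011,0,0,0.085],[0,0,0,0.014,0,0,0.085],[0,0,0,0.017,0,0,0.085],[0,0,0,0.02,0,0,0.085],[0,0,0,0.0235,0,0,0.085],[0,0,0,0.027,0,0,0.085],[0,0,0,0.0305,0,0,0.085],[0,0,0,0.034,0,0,0.085],[0,0,0,0.0375,0,0,0.085]]'
python3 -m creep '[[0,0,0,0.0035,0,0,0.085],[0,0,0,0.007,0,0,0.085],[0,0,0,0.0105,0,0,0.085],[0,0,0,0.014,0,0,0.085],[0,0,0,0.0175,0,0,0.085],[0,0,0,0.021,0,0,0.085],[0,0,0,0.0245,0,0,0.085],[0,0,0,0.028,0,0,0.085],[0,0,0,0.0315,0,0,0.085],[0,0,0,0.035,0,0,0.085],[0,0,0,0.0385,0,0,0.085],[0,0,0,0.042,0,0,0.085]]'
python3 -m creep '[[0,0,0,0.0035,0,0,0.085],[0,0,0,0.007,0,0,0.085],[0,0,0,0.0105,0,0,0.085],[0,0,0,0.014,0,0,0.085],[0,0,0,0.0175,0,0,0.085],[0,0,0,0.021,0,0,0.085],[0,0,0,0.0245,0,0,0.085],[0,0,0,0.028,0,0,0.085],[0,0,0,0.0315,0,0,0.085],[0,0,0,0.035,0,0,0.085],[0,0,0,0.0385,0,0,0.085],[0,0,0,0.042,0,0,0.085]]'
python3 -m creep '[[0,0,0,0.0035,0,0,0.085],[0,0,0,0.007,0,0,0.085],[0,0,0,0.0105,0,0,0.085],[0,0,0,0.0135,0,0,0.085],[0,0,0,0.0165,0,0,0.085],[0,0,0,0.0195,0,0,0.085],[0,0,0,0.022,0,0,0.085],[0,0,0,0.024,0,0,0.085],[0,0,0,0.026,0,0,0.085],[0,0,0,0.0275,0,0,0.085],[0,0,0,0.0285,0,0,0.085],[0,0,0,0.029,0,0,0.085]]'
python3 -m creep '[[0,0,0,0,0,0,0.085],[0,0,0,0,0,0,0.085],[0,0,0,0,0,0,0.085]]'
python3 -c "
from h import *
can('s7.png')"
```

```text
clock: 13.73
ee_pos: [0.5021, 0.0974, 0.0148]
tool_rot: [[0.175, -0.985, 0.0], [-0.985, -0.175, 0.0], [-0.0, -0.0, -1.0]]
force: [-1.2, 0.4, 0.5]
finger_gap: 0.0847
grasp_force: 0.0
clock: 14.73
ee_pos: [0.5094, 0.056, 0.0148]
tool_rot: [[0.175, -0.985, -0.0], [-0.985, -0.175, -0.0], [0.0, 0.0, -1.0]]
force: [0.3, -0.5, -0.5]
finger_gap: 0.0853
grasp_force: 0.0
clock: 15.73
ee_pos: [0.5168, 0.0147, 0.0148]
tool_rot: [[0.175, -0.985, 0.0], [-0.985, -0.175, 0.0], [-0.0, -0.0, -1.0]]
force: [0.4, -0.5, 0.2]
finger_gap: 0.0848
grasp_force: 0.0
clock: 16.73
ee_pos: [0.5218, -0.0136, 0.0148]
tool_rot: [[0.175, -0.985, -0.0], [-0.985, -0.175, -0.0], [0.0, 0.0, -1.0]]
force: [0.6, 0.3, 0.8]
finger_gap: 0.0851
grasp_force: 0.0
clock: 16.98
ee_pos: [0.5218, -0.0134, 0.0148]
tool_rot: [[0.175, -0.985, 0.0], [-0.985, -0.175, 0.0], [-0.0, -0.0, -1.0]]
force: [1.1, -0.9, -0.1]
finger_gap: 0.0847
grasp_force: 0.0
tcp u,n -0.0083 0.0991 F [ 1.1 -0.9 -0.1]
lilac n-centre(fit) 0.0584 n range [0.0304 0.0722] u range [-0.0809  0.0227] mean z 0.064 yaw 8.3
net 0.91 -0.007 0.054 0.029
```

View pics/s7.png

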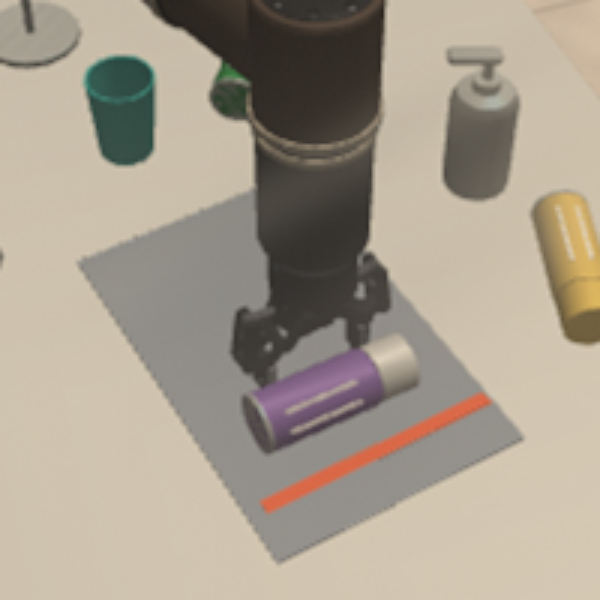

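The side view shows the can rolled about a full turn, at crop (330,395), with its centre 55–58 mm short of the line. I make the final 58 mm with a soft stop.

```bash
python3 -m creep '[[0,0,0,0.0015,0,0,0.085],[0,0,0,0.004,0,0,0.085],[0,0,0,0.007,0,0,0.085],[0,0,0,0.01,0,0,0.085],[0,0,0,0.013,0,0,0.085],[0,0,0,0.016,0,0,0.085],[0,0,0,0.019,0,0,0.085],[0,0,0,0.022,0,0,0.085],[0,0,0,0.025,0,0,0.085],[0,0,0,0.028,0,0,0.085],[0,0,0,0.031,0,0,0.085],[0,0,0,0.034,0,0,0.085]]'
python3 -m creep '[[0,0,0,0.003,0,0,0.085],[0,0,0,0.006,0,0,0.085],[0,0,0,0.0085,0,0,0.085],[0,0,0,0.011,0,0,0.085],[0,0,0,0.0135,0,0,0.085],[0,0,0,0.0155,0,0,0.085],[0,0,0,0.0175,0,0,0.085],[0,0,0,0.0195,0,0,0.085],[0,0,0,0.021,0,0,0.085],[0,0,0,0.0225,0,0,0.085],[0,0,0,0.0235,0,0,0.085],[0,0,0,0.024,0,0,0.085]]'
python3 -m creep '[[0,0,0,0,0,0,0.085],[0,0,0,0,0,0,0.085],[0,0,0,-0.002,0,0,0.085],[0,0,0,-0.006,0,0,0.085],[0,0,0,-0.012,0,0,0.085],[0,0,0,-0.02,0,0,0.085],[0,0,0,-0.03,0,0,0.085],[0,0,0,-0.04,0,0,0.085],[0,0,0,-0.045,0,0,0.085],[0,0,0,-0.045,0,0,0.085]]'
python3 -c "
from h import *
can('s8.png')"
```

```text
clock: 18.08
ee_pos: [0.5278, -0.0473, 0.0148]
tool_rot: [[0.175, -0.985, -0.0], [-0.985, -0.175, -0.0], [-0.0, 0.0, -1.0]]
force: [-0.6, -1.1, 0.7]
finger_gap: 0.0851
grasp_force: 0.0
clock: 19.08
ee_pos: [0.532, -0.0708, 0.0148]
tool_rot: [[0.175, -0.985, -0.0], [-0.985, -0.175, -0.0], [0.0, 0.0, -1.0]]
force: [-0.0, -0.5, 0.4]
finger_gap: 0.0853
grasp_force: 0.0
clock: 19.92
ee_pos: [0.524, -0.0249, 0.0149]
tool_rot: [[0.177, -0.984, 0.0], [-0.984, -0.177, 0.0], [-0.0, -0.0, -1.0]]
force: [-0.3, 0.2, 0.0]
finger_gap: 0.0853
grasp_force: 0.0
tcp u,n -0.0082 0.0874 F [-0.3  0.2  0. ]
lilac n-centre(fit) 0.0013 n range [-0.0266  0.0145] u range [-0.082   0.0213] mean z 0.064 yaw 7.1
net 0.97 -0.009 -0.002 0.029
```

View pics/s8.png

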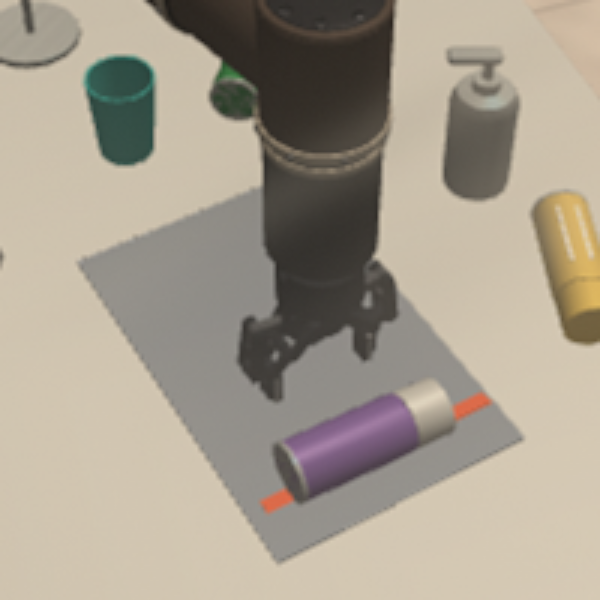

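The can lies along the line with the orange ends showing at crop (278,500) and (472,405). Its offset is about 0–2 mm across and -9 mm lengthwise, and the fingers are clear. I raise the arm, confirm the can is still, and hand in.

```bash
python3 -m creep '[[0,0,0,0,0,-0.01,0.085],[0,0,0,0,0,-0.03,0.085],[0,0,0,0,0,-0.055,0.085],[0,0,0,0,0,-0.08,0.085],[0,0,0,0,0,-0.1,0.085],[0,0,0,0,0,-0.11,0.085],[0,0,0,0,0,-0.115,0.085],[0,0,0,0,0,-0.115,0.085],[0,0,0,0,0,-0.115,0.085]]'
python3 -c "
from h import *
can(); print(arm.close_job())"
```

```text
clock: 20.77
ee_pos: [0.5236, -0.0265, 0.1292]
tool_rot: [[0.175, -0.985, -0.001], [-0.985, -0.175, 0.0], [-0.0, 0.001, -1.0]]
force: [0.3, -0.9, -0.4]
finger_gap: 0.085
grasp_force: 0.0
tcp u,n -0.0089 0.0859 F [ 0.3 -0.9 -0.4]
lilac n-centre(fit) 0.0012 n range [-0.027   0.0144] u range [-0.0825  0.0215] mean z 0.063 yaw 8.4
net 0.83 -0.015 -0.002 0.03
the job is handed in; nothing more can be done
None
```

The job is handed in at about 21 s (no verdict came back): the clip lies let go in the ring dish about 4 mm from its centre, and the can was rolled to rest along the orange line, measured within about 2 mm of its centre line and 9–15 mm of its middle lengthwise.

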